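# Draw a loaded prawn tray out of the rack and hold it level

## Task

Take the aluminium tray by its blue handle and slide it along its runners towards the rack's open front until it is wholly out from under the yellow hold-down lips, then lift it straight up, about 8 cm clear of the runners. Finish while still holding it there by the handle, steady and level, with both frozen packs lying flat on it. Keep the tray level all the way and leave the bottle, the bowl and the spare pack alone.

Things in the scene. Friction and masses are not known exactly. Their poses are not given: they have to be found in the camera images.
- rack: Two-tier steel rack, fixed, 400 mm long (its x) by 286 wide (y), 148 high. Origin on the bench under its centre; the -x end is its open front, towards the robot. The tray lies on the upper runners, tops 100 mm above the origin, with 5 mm of play to the side guides at |y| = 135 mm. 12 mm high front stop at x = -197 mm, rear stop at +200 mm. The lower tier holds fixed packs.
- lip_end (a point): Point of the rack midway between the front ends of its two yellow lips, at rack x = +50 mm, 144 mm up. The lips run from here to the rear, 4 mm thick, over rack |y| 115 to 139 mm, 8 mm above the tray's side walls: no part of the tray under them can be lifted out. The tray is clear when its centre is more than 95 mm in front (-x) of this point; it meets the front stop at 152 mm.
- tray: Loose aluminium tray, 190 mm long (x) by 260 mm wide (y), walls 36 mm high, floor 4 mm thick, 0.28 to 0.42 kg (0.6 to 0.9 kg with the packs). Origin at the centre of its underside; its axes are nearly those of the rack. At the start its centre is at local x +45 to +95 mm in the rack, on the upper runners.
- tray_handle (a point): Centre of the tray's blue grip: a level bar along the tray's x axis, 14 mm wide (y), 24 mm tall, 146 mm long, of which the middle 120 mm is free between its two posts below. 85 mm above the tray's underside, over the tray's centre and its centre of mass; axes parallel to the tray's. The space beneath the bar is free down to the tray floor; the packs' tops are 51 mm below this point.
- pack_left: Frozen pack of prawns in a white-rimmed plastic tray, 150 x 95 x 30 mm, about 0.2 kg, lying loose on the tray on the +y side of the handle, about 72 mm from the tray's centre line. Origin at the centre of its underside, z up.
- pack_right: The same kind of pack, on the -y side of the handle.
- sanitiser: Bystander: white bottle with blue cap, 64 mm in diameter, 150 mm tall, standing beside the rack on its +y side. Origin at the centre of its underside.
- bowl: Bystander: steel bowl, 120 mm in diameter, 50 mm tall, beside the rack on its -y side. Origin at the centre of its underside.
- spare_pack: Bystander: a third pack, 150 x 95 x 30 mm, on the bench beside the rack on its -y side, nearer the robot than the bowl. Origin at the centre of its underside.
Not all that is in view belongs to the job. What is shaped like the pack_left but green or purple is not meant. Leave any orange look-alike of the pack_right alone.

How it is judged:
On the way, in this order (a step that is already met when the one before it is completed fails the run):
1. the tray has been slid along the runners, all of it in front of the lips (x of tray_handle in the frame of rack below -0.042 m and z of tray_handle in the frame of rack below 0.215 m).
2. the tray is lifted at least 5 cm clear of the runners (z of tray_handle in the frame of rack above 0.235 m and angle between tray's own z axis and vertical below 0.15 rad), for 0.2 s.
At the end, for the whole second after the job is handed in: The tray's underside is 5 to 15 cm above the runner tops, tilted less than 0.12 rad, slower than 20 mm/s and 0.15 rad/s, held by the fingers at its handle (within 7 cm of its centre) and not touching the rack; both packs lie flat on the tray floor, within 40 mm of its middle along its length (z of tray_handle in the frame of rack between 0.235 and 0.335 m and angle between tray's own z axis and vertical below 0.12 rad and linear speed of tray below 0.02 m/s and angular speed of tray below 0.15 rad/s and contact force between the fingers and tray above 2 N and contact force between tray and rack below 0.1 N and distance between the grasp point and tray_handle below 0.07 m and contact force between each of pack_left, pack_right and tray above 0.3 N and z of pack_left in the frame of tray between -0.01 and 0.015 m and x of pack_left in the frame of tray between -0.04 and 0.04 m and angle between each of pack_left, pack_right's own z axis and vertical below 0.2 rad and z of pack_right in the frame of tray between -0.01 and 0.015 m and x of pack_right in the frame of tray between -0.04 and 0.04 m); the arm keeps its last pose, push and grip.
It fails at once if the tray is tipped by more than 0.25 rad (angle between tray's own z axis and vertical above 0.25 rad).
It fails at once if the sanitiser bottle is moved by more than 3 cm (distance of sanitiser from where it was at the start of the episode above 0.03 m).
It fails at once if the steel bowl is moved by more than 3 cm (distance of bowl from where it was at the start of the episode above 0.03 m).
It fails at once if the spare pack is moved by more than 3 cm (distance of spare_pack from where it was at the start of the episode above 0.03 m).
It also fails if it takes over 40 s, if anything falls off the work surface, if the arm or the gripper's body presses on something with over 40 N, if the wrist force passes 120 N, or if a joint passes its speed limit or range.

## Robot

A 7-joint arm with a two-finger parallel gripper is mounted at the origin on the work surface. World frame = base frame: x ahead of the robot, y to its left, z up, the work surface at z = 0. Lengths are in m, angles in rad, forces in N, time in s.
With the tool pointing down it reaches from about 0.4 to 0.875 m from the base axis. Payload 19.3 kg.
Tool frame: the origin (TCP) lies midway between the tips of the shut fingers; the grasp point (between the pads) lies 19 mm behind it; x points along the fingers, y is the direction in which the jaws open and shut, and the axes are right-handed (so a half turn about x gives the same grasp; the last joint's range is limited). The gripper opens to 85 mm and grips with 20 to 120 N. Pads are 22 mm wide; open, the fingers measure 114 mm over their backs; the gripper's body (76 mm by 85 mm) begins 54 mm behind the grasp point. The pads swing forward as they close: fully open they stand 13 mm farther back than shut.
Start: joints at [-1.343, 0.521, -0.036, 1.599, 0.021, 1.021, -0.113], TCP at [0.183, 0.597, 0.231] pointing down, gripper open.
Joint ranges: [-2.91, 2.91], [-0.3, 2.13], [-1.5, 1.42], [0.17, 2.43], [-1.26, 4.41], [0.16, 1.93], [-2.52, 2.52]. Speed limits (rad/s): [1.89, 1.89, 2.39, 2.39, 3.01, 3.01, 3.01].

## Interface

Orientations are given as [roll, pitch, yaw] about the fixed x, y, z axes, in that order (R = Rz(yaw) Ry(pitch) Rx(roll)).
In Python, from workcell import bot gives the robot as it stands. The module is installed in compiled form; this text tells all that it offers.
- The arm moves only by the tool servo_tool, never from a script. Its argument "targets" is a list of rows, each an object of numbers: "x", "y", "z": the shift along the tool's x, y, z as a fraction of full scale; "wx", "wy", "wz": the turn, a rotation vector about the tool's x, y, z as a fraction of full scale. A call has 1 to 12 rows; each row is the pose to reach, as a shift and turn from the pose measured when the call began, along the tool's axes at that moment, turning the shorter way round; what a row does not reach only later rows make up. Full scale, the value 1, is 40 cm for a shift and 360 degrees for a turn. A row lasts 1/8 s, in which the tool goes at most 62.5 mm and 10.7 degrees, less where a joint would pass 70% of its speed; a pose out of reach is approached as far as the arm can. A call with a number of a shift or a turn outside -1 to 1 is refused whole. A call with a gripper value outside its range is refused whole. "grip" is the gripper command: -1 is shut, 1 is fully open, values between are in proportion, set as the call begins (left out, the last holds). The fingers move at their own pace and stop on an object; "squeeze" is the grip in N (left out, the last holds). Time passes only in rows, so rows that repeat a pose let the fingers close. It gives the time, the measured TCP pose, the force and the opening at its end, in the units of the state.
- bot.observe(): the state, without advancing time (a new reading comes with each control period).
- bot.grab_frame(name): name is "scene" or "top"; returns (picture, depth): 420x560x3 uint8, red, green, blue; 420x560 float32, m along the optical axis (not along the pixel's ray), 0 where there is no reading.
- bot.get_calibration(name): a dict with "intrinsics" (3x3 intrinsics, pixels), "R" (3x3) and "t" (3): a world point X has camera coordinates R X + t. Camera axes: x right, y down, z forward; pixel columns grow to the right and rows downward; lengths in m; the calibration is good to about 2 mm. A picture is of the moment at which its call begins. get_calibration takes no time and is no camera call.
- bot.job_done(): hands the job in, once; it reports no verdict.
Trained networks look in the newest picture that a camera, given by its name, has taken for a name from the list of things; names that differ only in an ending like _2 or _b are one class to them, and where a whole thing is asked for, a point or a joint stands for the part that bears it (a point fixed in the world has none). Each returns a list of dicts, best first, with "confidence" (0 to 1); they miss things now and then, are a little off and sometimes report something else, mostly with a low value. They report only what shows in the picture. A call takes as long as a camera call. They do not tell look-alikes from the thing itself.
- bot.trace(camera, target): "mask" (420x560 bool, what is visible of it) and "pixel" ([column, row] in pixels, amid what is visible of it).
The state is a dict: "clock": time; "qpos": joint angles; "qd": joint speeds; "joint_efforts": joint torques, N m; "position": TCP position; "tool_rot": TCP orientation; "force": force on the tool from outside, world axes, zero at the start; "moment": the same for the moment, N m; "grip_width": finger opening in m.
Only numpy, scipy, OpenCV 4.12 (cv2) and the standard library are available. Lean on these libraries where they do the work, as an engineer would, in place of code of your own. Each camera call takes 0.05 s, during which the arm holds its last target. There are 200 camera calls.

## Working session

There is one attempt and no reset: what is moved stays moved. The work goes in short steps, Python scripts to look and compute and a tool call to move; the robot and the scene stay as the last step left them, time stands still between calls to the robot, and variables do not carry over. Pictures are saved under pics/ and viewed, on a budget of 10 in all, crops included, one or two more only if the job needs it, and the job is handed in when it is done.

Besides the shell and the picture viewer there is one more tool, called after "Request:" as name([rows], argument=value, ...), one row to a line, values as JSON. servo_tool: Moves the arm, as the interface text tells. Shift numbers are shares of 40 cm and turn numbers shares of 360 degrees, none past 1 either way. Its arguments: {"type":"object","properties":{"targets":{"type":"array"},"grip":{"type":"number"},"squeeze":{"type":"number"}},"required":["targets"]}

```bash
mkdir -p pics
cat > h.py <<'E'
import numpy as np, cv2
from workcell import bot
def cloud(cam,d):
    c=bot.get_calibration(cam);K=np.array(c["intrinsics"]);R=np.array(c["R"]);t=np.array(c["t"])
    v,u=np.mgrid[:d.shape[0],:d.shape[1]]
    P=np.stack([(u-K[0,2])/K[0,0]*d,(v-K[1,2])/K[1,1]*d,d],-1)
    return (P-t)@R
E
python3 - <<'E'
from h import *
ims=[]
for cam in ("scene","top"):
    im,d=bot.grab_frame(cam);np.savez(f"{cam}.npz",im=im,d=d)
    cv2.imwrite(f"pics/{cam}.png",im[:,:,::-1]);W=cloud(cam,d)
    for n in ("tray_handle","tray","rack","pack_left","pack_right","sanitiser","bowl","spare_pack"):
        for r in bot.trace(cam,n)[:3]:
            m=r["mask"]&(d>0);p=W[m]
            print(cam,n,round(r["confidence"],2),np.round(r["pixel"]),m.sum(),np.round(np.median(p,0),3) if len(p) else "",np.round(np.percentile(p,[3,97],axis=0),3).tolist() if len(p) else "")
print(bot.observe())
E
```

```text
scene tray_handle 0.84 [290. 225.] 2475 [ 0.662 -0.084  0.13 ] [[0.561, -0.205, 0.103], [0.763, 0.048, 0.197]]
scene tray 0.62 [291. 224.] 2118 [ 0.669 -0.084  0.13 ] [[0.561, -0.204, 0.103], [0.763, 0.042, 0.197]]
scene rack 0.7 [257. 246.] 7722 [ 0.645 -0.181  0.098] [[0.378, -0.229, 0.02], [0.782, 0.067, 0.149]]
scene pack_left 0.91 [286. 181.] 621 [0.414 0.229 0.027] [[0.329, 0.071, -0.0], [0.498, 0.292, 0.115]]
scene pack_left 0.6 [313. 216.] 1254 [ 0.688 -0.012  0.131] [[0.602, -0.061, 0.11], [0.744, 0.036, 0.135]]
scene pack_left 0.57 [376. 220.] 1173 [0.766 0.211 0.027] [[0.713, 0.137, 0.003], [0.804, 0.285, 0.032]]
scene pack_right 0.57 [276. 234.] 1419 [ 0.663 -0.145  0.131] [[0.584, -0.184, 0.118], [0.73, -0.107, 0.135]]
scene pack_right 0.57 [252. 353.] 3349 [ 0.789 -0.356  0.027] [[0.724, -0.425, 0.008], [0.85, -0.283, 0.032]]
scene sanitiser 0.81 [317. 187.] 320 [0.596 0.143 0.113] [[0.568, 0.128, 0.088], [0.617, 0.165, 0.15]]
scene bowl 0.89 [196. 288.] 1704 [ 0.557 -0.312  0.027] [[0.519, -0.375, 0.001], [0.63, -0.268, 0.05]]
scene spare_pack 0.88 [157. 267.] 1580 [ 0
[... 1602 characters left out ...]
.34, -0.371, 0.006], [0.483, -0.262, 0.034]]
{'clock': 0.9, 'qpos': array([-1.34320192,  0.52136692, -0.03631856,  1.59950492,  0.02123014,
        1.02106517, -0.11282703]), 'qd': array([-0.00108572,  0.00025429,  0.00047682,  0.00235483, -0.00118104,
        0.00088295, -0.00050951]), 'joint_efforts': array([-1.65525344e-03, -9.26840830e+01,  1.97727107e+00, -3.70235574e+01,
        1.79179071e-02,  2.11234350e-03,  4.60206900e-05]), 'position': array([0.18340381, 0.59748881, 0.23130944]), 'tool_rot': array([1.30428109, 1.5707525 , 1.00644866]), 'force': array([-0.79233924,  0.14851454, -1.12883708]), 'moment': array([0.00280042, 0.00428384, 0.04487218]), 'grip_width': 0.08529806862940578}
```

View pics/scene.png

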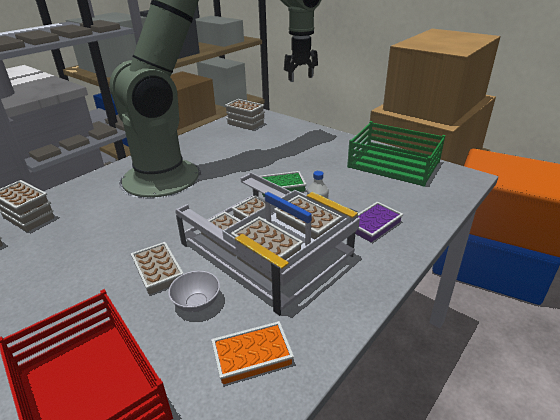

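View pics/top.png

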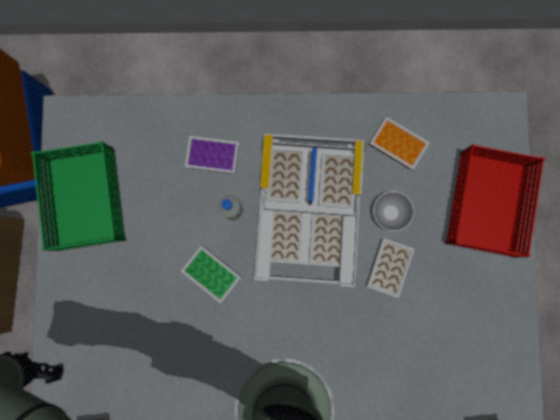

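The scene view shows the prawn tray with the blue bar at about (288,205) in the rack; the top view shows the bar at (313,176) and the lips at (267,162) and (359,166). There are five look-alikes. Purple (211,154), green (210,273) and orange (399,143) are excluded, and the spare pack is at (391,267). The prawn packs on the tray at (288,177) and (337,179), either side of the bar, are the ones meant.

Run:
```python
from h import *
from scipy.spatial.transform import Rotation as Ro
for cam in ("scene","top"):
    z=np.load(cam+".npz");im=z["im"].astype(int);d=z["d"];W=cloud(cam,d);r,g,b=im[...,0],im[...,1],im[...,2]
    roi=(W[...,0]>.4)&(W[...,0]<.9)&(abs(W[...,1]+.08)<.18)&(d>0)
    m=roi&(b>r+40)&(b>g+25)&(W[...,2]>.188)&(W[...,2]<.21)
    p=W[m];rc=cv2.minAreaRect((p[:,:2]*1000).astype(np.float32));print(cam,"handle",len(p),np.round(p.mean(0),4),rc)
    y=roi&(r>b+60)&(g>b+40)&(W[...,2]>.135)&(W[...,2]<.16)
    for s,l in ((1,"L"),(-1,"R")):
        q=W[y&((W[...,1]+.08)*s>0)]; print(" lip",l,len(q),np.round(q.mean(0),4),cv2.minAreaRect((q[:,:2]*1000).astype(np.float32)))
im=np.load("top.npz")["im"];cv2.imwrite("pics/crop.png",cv2.resize(im[120:300,170:440,::-1],None,fx=2.9,fy=2.9,interpolation=cv2.INTER_CUBIC))
s=bot.observe();print(np.round(Ro.from_euler("xyz",s["tool_rot"]).as_matrix(),3))
```

```text
scene handle 303 [ 0.6666 -0.0849  0.1949] ((663.7095947265625, -82.52625274658203), (16.294780731201172, 143.26095581054688), 86.09691619873047)
 lip L 326 [0.7111 0.0424 0.148 ] ((705.5632934570312, 43.57233428955078), (27.004728317260742, 152.01739501953125), 86.01549530029297)
 lip R 482 [ 0.6921 -0.2097  0.148 ] ((688.7230834960938, -209.52264404296875), (27.056053161621094, 150.7332763671875), 85.58391571044922)
top handle 245 [ 0.6613 -0.0818  0.1956] ((661.9874267578125, -81.99484252929688), (11.936529159545898, 144.93228149414062), 85.56797790527344)
 lip L 421 [0.7063 0.0435 0.1472] ((706.1293334960938, 44.443946838378906), (24.356372833251953, 148.34654235839844), 85.46984100341797)
 lip R 364 [ 0.6868 -0.2079  0.1478] ((687.996826171875, -208.71339416503906), (19.99170684814453, 146.5665283203125), 85.87091064453125)
[[ 0.     0.293  0.956]
 [ 0.     0.956 -0.293]
 [-1.     0.     0.   ]]
```

View pics/crop.png

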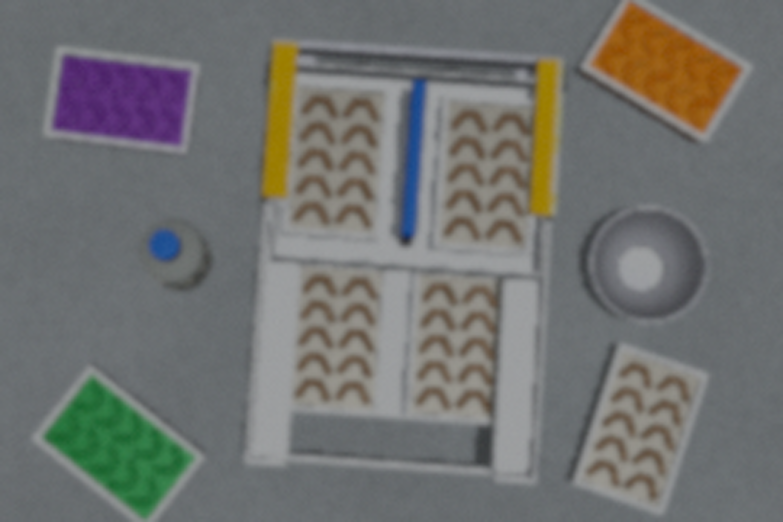

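The crop confirms it: the two prawn packs on the tray flank the blue bar. The bar centre is at (0.662,-0.082) with its top at z≈0.196 (0.197 expected), and yaw is -4.2°. The rack centre comes out near (0.572,-0.073), which puts the tray at rack x≈+0.09, in range. I'll approach high.

Request:
servo_tool([
  {"x": -0.1,"y": 0,"z": 0},
  {"x": -0.175,"y": -0.06,"z": 0.08},
  {"x": -0.175,"y": -0.13,"z": 0.17},
  {"x": -0.175,"y": -0.2,"z": 0.26,"wx": -0.005},
  {"x": -0.175,"y": -0.27,"z": 0.35,"wx": -0.008},
  {"x": -0.175,"y": -0.34,"z": 0.44,"wx": -0.01},
  {"x": -0.175,"y": -0.41,"z": 0.53,"wx": -0.012},
  {"x": -0.175,"y": -0.48,"z": 0.62,"wx": -0.014},
  {"x": -0.175,"y": -0.55,"z": 0.71,"wx": -0.016},
  {"x": -0.175,"y": -0.6,"z": 0.78,"wx": -0.018},
  {"x": -0.175,"y": -0.637,"z": 0.82,"wx": -0.018},
  {"x": -0.175,"y": -0.637,"z": 0.82,"wx": -0.018},
], grip=1)

```text
$.targets[0]: bad value
```

```bash
cat >> h.py <<'E'
from scipy.spatial.transform import Rotation as Ro
def go(p,yaw,roll0=None):
    """tool-frame fractions to reach TCP p, tool down, tool y along world angle 90deg+yaw"""
    s=bot.observe();R=Ro.from_euler("xyz",s["tool_rot"]).as_matrix()
    y=np.array([-np.sin(yaw),np.cos(yaw),0]);x=np.array([0,0,-1.]);T=np.c_[x,y,np.cross(x,y)]
    print("clock",s["clock"],"p",np.round(s["position"],4),"F",np.round(s["force"],2),"M",np.round(s["moment"],2),"g",round(s["grip_width"],4),"q",np.round(s["qpos"],2))
    print("shift",np.round(R.T@(np.array(p)-s["position"])/.4,4),"turn",np.round(Ro.from_matrix(R.T@T).as_rotvec()/2/np.pi,4))
E
python3 -c "
from h import *
go([.662,-.082,.30],np.radians(-4.2))"
```

```text
clock 0.9 p [0.1834 0.5975 0.2313] F [-0.79  0.15 -1.13] M [0.   0.   0.04] g 0.0853 q [-1.34  0.52 -0.04  1.6   0.02  1.02 -0.11]
shift [-0.1718 -1.2728  1.6423] turn [-0.0357  0.     -0.    ]
```

The call was refused, so each row probably needs all six numbers.

Request:
servo_tool([
  {"x": -0.1,"y": 0,"z": 0,"wx": 0,"wy": 0,"wz": 0},
  {"x": -0.175,"y": -0.06,"z": 0.08,"wx": 0,"wy": 0,"wz": 0},
  {"x": -0.175,"y": -0.13,"z": 0.17,"wx": 0,"wy": 0,"wz": 0},
  {"x": -0.175,"y": -0.2,"z": 0.26,"wx": -0.005,"wy": 0,"wz": 0},
  {"x": -0.175,"y": -0.27,"z": 0.35,"wx": -0.008,"wy": 0,"wz": 0},
  {"x": -0.175,"y": -0.34,"z": 0.44,"wx": -0.01,"wy": 0,"wz": 0},
  {"x": -0.175,"y": -0.41,"z": 0.53,"wx": -0.012,"wy": 0,"wz": 0},
  {"x": -0.175,"y": -0.48,"z": 0.62,"wx": -0.014,"wy": 0,"wz": 0},
  {"x": -0.175,"y": -0.55,"z": 0.71,"wx": -0.016,"wy": 0,"wz": 0},
  {"x": -0.175,"y": -0.6,"z": 0.78,"wx": -0.018,"wy": 0,"wz": 0},
  {"x": -0.175,"y": -0.637,"z": 0.82,"wx": -0.018,"wy": 0,"wz": 0},
  {"x": -0.175,"y": -0.637,"z": 0.82,"wx": -0.018,"wy": 0,"wz": 0},
], grip=1)

```text
clock: 2.4
position: [0.4229, 0.2564, 0.3015]
tool_rot: [-0.024, 1.57, -0.212]
force: [0.2, 0.5, 0.7]
grip_width: 0.0854
```

```bash
python3 -c "
from h import *
go([.662,-.082,.30],np.radians(-4.2))"
```

```text
clock 2.4 p [0.4229 0.2564 0.3015] F [0.15 0.53 0.69] M [ 0.07  0.04 -0.06] g 0.0854 q [-0.75  0.24  0.11  1.85 -0.03  1.06  0.75]
shift [ 0.0039 -0.72    0.7449] turn [-0.0181  0.0001  0.    ]
```

Request:
servo_tool([
  {"x": 0,"y": -0.06,"z": 0.06,"wx": -0.004,"wy": 0,"wz": 0},
  {"x": 0,"y": -0.14,"z": 0.14,"wx": -0.008,"wy": 0,"wz": 0},
  {"x": 0,"y": -0.22,"z": 0.23,"wx": -0.012,"wy": 0,"wz": 0},
  {"x": 0,"y": -0.3,"z": 0.31,"wx": -0.016,"wy": 0,"wz": 0},
  {"x": 0,"y": -0.38,"z": 0.39,"wx": -0.018,"wy": 0,"wz": 0},
  {"x": 0,"y": -0.46,"z": 0.48,"wx": -0.018,"wy": 0,"wz": 0},
  {"x": 0,"y": -0.54,"z": 0.56,"wx": -0.018,"wy": 0,"wz": 0},
  {"x": 0,"y": -0.61,"z": 0.63,"wx": -0.018,"wy": 0,"wz": 0},
  {"x": 0,"y": -0.67,"z": 0.69,"wx": -0.018,"wy": 0,"wz": 0},
  {"x": 0.004,"y": -0.71,"z": 0.735,"wx": -0.018,"wy": 0,"wz": 0},
  {"x": 0.004,"y": -0.72,"z": 0.745,"wx": -0.018,"wy": 0,"wz": 0},
  {"x": 0.004,"y": -0.72,"z": 0.745,"wx": -0.018,"wy": 0,"wz": 0},
])

```text
clock: 3.9
position: [0.662, -0.081, 0.2998]
tool_rot: [1.685, 1.57, 1.611]
force: [-0.9, 1.0, -0.6]
grip_width: 0.0854
```

Run:
```python
from h import *
im,d=bot.grab_frame("scene");cv2.imwrite("pics/a.png",cv2.resize(im[60:300,150:430,::-1],None,fx=2.5,fy=2.5))
go([.662,-.082,.166],np.radians(-4.2))
```

```text
clock 3.95 p [ 0.6619 -0.0807  0.2999] F [-0.23  0.26 -0.67] M [-0.02  0.04 -0.02] g 0.0853 q [-0.12  0.55  0.24  1.4  -0.13  1.21  1.64]
shift [ 0.3348 -0.0035  0.0005] turn [ 0.      0.     -0.0001]
```

View pics/a.png

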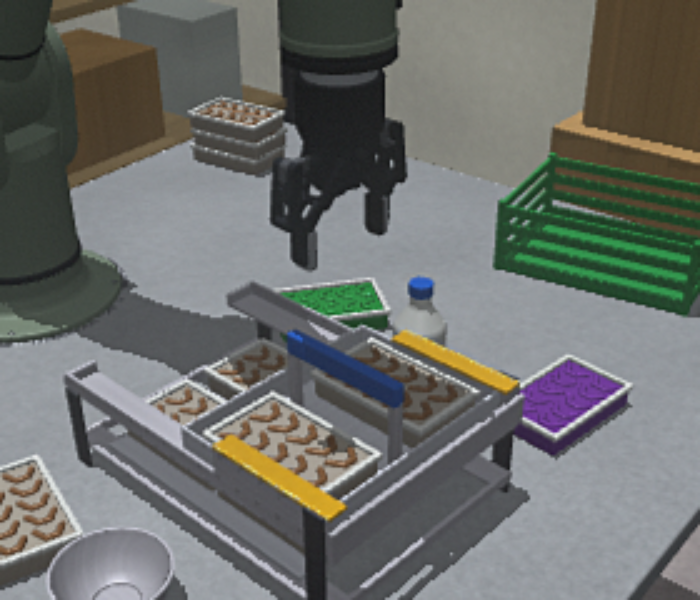

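The view shows the open fingers straddling the bar (image (345,365)), clear of the lips. Next I descend and grip.

Request:
servo_tool([
  {"x": 0.08,"y": -0.003,"z": 0,"wx": 0,"wy": 0,"wz": 0},
  {"x": 0.16,"y": -0.003,"z": 0,"wx": 0,"wy": 0,"wz": 0},
  {"x": 0.23,"y": -0.003,"z": 0,"wx": 0,"wy": 0,"wz": 0},
  {"x": 0.29,"y": -0.003,"z": 0,"wx": 0,"wy": 0,"wz": 0},
  {"x": 0.32,"y": -0.003,"z": 0,"wx": 0,"wy": 0,"wz": 0},
  {"x": 0.335,"y": -0.003,"z": 0,"wx": 0,"wy": 0,"wz": 0},
  {"x": 0.335,"y": -0.003,"z": 0,"wx": 0,"wy": 0,"wz": 0},
])

```text
clock: 4.82
position: [0.6619, -0.0816, 0.1663]
tool_rot: [0.83, 1.57, 0.757]
force: [0.1, 0.2, -0.1]
grip_width: 0.0851
```

Request:
servo_tool([
  {"x": 0,"y": 0,"z": 0,"wx": 0,"wy": 0,"wz": 0},
  {"x": 0,"y": 0,"z": 0,"wx": 0,"wy": 0,"wz": 0},
  {"x": 0,"y": 0,"z": 0,"wx": 0,"wy": 0,"wz": 0},
  {"x": 0,"y": 0,"z": 0,"wx": 0,"wy": 0,"wz": 0},
  {"x": 0,"y": 0,"z": 0,"wx": 0,"wy": 0,"wz": 0},
  {"x": 0,"y": 0,"z": 0,"wx": 0,"wy": 0,"wz": 0},
  {"x": 0,"y": 0,"z": 0,"wx": 0,"wy": 0,"wz": 0},
  {"x": 0,"y": 0,"z": 0,"wx": 0,"wy": 0,"wz": 0},
], grip=-1, squeeze=80)

```text
clock: 5.82
position: [0.6621, -0.0814, 0.1667]
tool_rot: [0.743, 1.57, 0.67]
force: [-1.8, 1.4, 5.0]
grip_width: 0.013
```

Run:
```python
from h import *
im,d=bot.grab_frame("scene");cv2.imwrite("pics/b.png",cv2.resize(im[120:300,180:400,::-1],None,fx=3,fy=3))
s=bot.observe()["position"];a=np.radians(-4.2)
go(s-.165*np.array([np.cos(a),np.sin(a),0]),a)
```

```text
clock 5.875 p [ 0.6621 -0.0814  0.1667] F [-1.79  1.85  4.81] M [ 0.29  0.25 -0.14] g 0.013 q [-0.1   0.67  0.21  1.55 -0.16  0.94  1.66]
shift [-4.000e-04  2.000e-04 -4.125e-01] turn [ 0.0001  0.0002 -0.0001]
```

View pics/b.png

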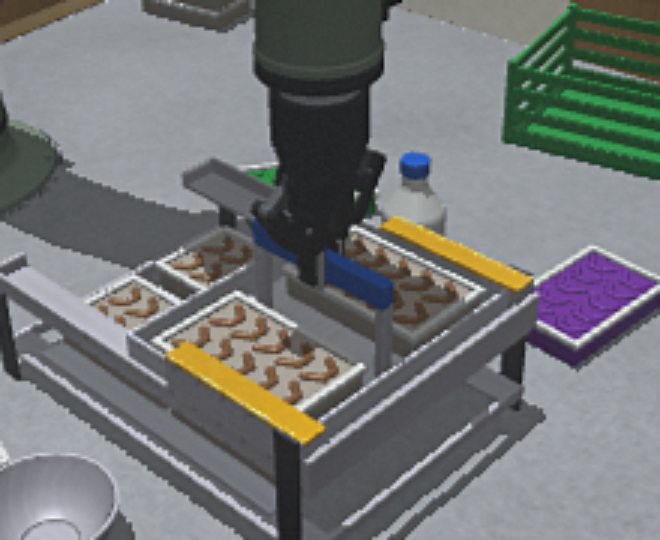

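The bar (≈(320,265)) is gripped mid-length with a 13 mm opening. I'll slide slowly.

Request:
servo_tool([
  {"x": 0,"y": 0,"z": -0.005,"wx": 0,"wy": 0,"wz": 0},
  {"x": 0,"y": 0,"z": -0.015,"wx": 0,"wy": 0,"wz": 0},
  {"x": 0,"y": 0,"z": -0.03,"wx": 0,"wy": 0,"wz": 0},
  {"x": 0,"y": 0,"z": -0.048,"wx": 0,"wy": 0,"wz": 0},
  {"x": 0,"y": 0,"z": -0.066,"wx": 0,"wy": 0,"wz": 0},
  {"x": 0,"y": 0,"z": -0.084,"wx": 0,"wy": 0,"wz": 0},
  {"x": 0,"y": 0,"z": -0.102,"wx": 0,"wy": 0,"wz": 0},
  {"x": 0,"y": 0,"z": -0.12,"wx": 0,"wy": 0,"wz": 0},
  {"x": 0,"y": 0,"z": -0.136,"wx": 0,"wy": 0,"wz": 0},
  {"x": 0,"y": 0,"z": -0.148,"wx": 0,"wy": 0,"wz": 0},
  {"x": 0,"y": 0,"z": -0.155,"wx": 0,"wy": 0,"wz": 0},
  {"x": 0,"y": 0,"z": -0.155,"wx": 0,"wy": 0,"wz": 0},
])

```text
clock: 7.38
position: [0.5998, -0.0768, 0.1667]
tool_rot: [1.417, 1.57, 1.344]
force: [-2.3, 0.8, 4.4]
grip_width: 0.013
```

Run:
```python
from h import *
a=np.radians(-4.2)
go(np.array([.6621,-.0814,.1665])-.165*np.array([np.cos(a),np.sin(a),0]),a)
```

```text
clock 7.375 p [ 0.5998 -0.0768  0.1667] F [-2.34  0.78  4.42] M [0.01 0.39 0.02] g 0.013 q [-0.12  0.57  0.21  1.73 -0.15  0.86  1.66]
shift [ 4.000e-04  1.000e-04 -2.564e-01] turn [ 0.0001  0.     -0.0002]
```

Request:
servo_tool([
  {"x": 0,"y": 0,"z": -0.006,"wx": 0,"wy": 0,"wz": 0},
  {"x": 0,"y": 0,"z": -0.02,"wx": 0,"wy": 0,"wz": 0},
  {"x": 0,"y": 0,"z": -0.045,"wx": 0,"wy": 0,"wz": 0},
  {"x": 0,"y": 0,"z": -0.075,"wx": 0,"wy": 0,"wz": 0},
  {"x": 0,"y": 0,"z": -0.105,"wx": 0,"wy": 0,"wz": 0},
  {"x": 0,"y": 0,"z": -0.135,"wx": 0,"wy": 0,"wz": 0},
  {"x": 0,"y": 0,"z": -0.165,"wx": 0,"wy": 0,"wz": 0},
  {"x": 0,"y": 0,"z": -0.195,"wx": 0,"wy": 0,"wz": 0},
  {"x": 0,"y": 0,"z": -0.222,"wx": 0,"wy": 0,"wz": 0},
  {"x": 0,"y": 0,"z": -0.242,"wx": 0,"wy": 0,"wz": 0},
  {"x": 0,"y": 0,"z": -0.254,"wx": 0,"wy": 0,"wz": 0},
  {"x": 0,"y": 0,"z": -0.257,"wx": 0,"wy": 0,"wz": 0},
])

```text
clock: 8.88
position: [0.4971, -0.0694, 0.1667]
tool_rot: [1.546, 1.57, 1.473]
force: [3.6, -0.6, -2.0]
grip_width: 0.0129
```

```bash
cat > chk.py <<'E'
from h import *
import sys
for cam in ("scene","top"):
    im,d=bot.grab_frame(cam)
    if cam==sys.argv[1]: cv2.imwrite(sys.argv[2],cv2.resize(im[110:310,170:420,::-1],None,fx=3,fy=3))
    W=cloud(cam,d);i=im.astype(int);r,g,b=i[...,0],i[...,1],i[...,2]
    m=(b>r+40)&(b>g+25)&(W[...,2]>.17)&(abs(W[...,1]+.08)<.12)&(W[...,0]>.3)&(W[...,0]<.8)&(d>0);p=W[m]
    if len(p): print(cam,"handle",len(p),np.round(np.percentile(p,[2,98],axis=0),4).tolist())
    for n in ("pack_left","pack_right"):
        for q in bot.trace(cam,n)[:4]:
            k=q["mask"]&(d>0)&(W[...,2]>.1);P=W[k]
            if len(P)>200: print(cam,n,len(P),np.round(np.median(P,0),3),np.round(np.percentile(P,[3,97],axis=0),3).tolist())
go(bot.observe()["position"]+[0,0,.08],np.radians(-4.2))
E
python3 chk.py scene pics/c.png
```

```text
scene handle 219 [[0.4308, -0.0832, 0.1753], [0.5696, -0.0689, 0.1978]]
scene pack_left 950 [0.521 0.001 0.13 ] [[0.438, -0.049, 0.11], [0.579, 0.048, 0.135]]
scene pack_right 3612 [ 0.718 -0.184  0.123] [[0.431, -0.228, 0.101], [0.785, 0.056, 0.149]]
scene pack_right 1432 [ 0.498 -0.147  0.131] [[0.419, -0.195, 0.121], [0.565, -0.097, 0.136]]
top pack_left 1034 [0.502 0.02  0.131] [[0.436, -0.005, 0.124], [0.576, 0.047, 0.137]]
top pack_right 348 [ 0.467 -0.182  0.131] [[0.419, -0.194, 0.125], [0.555, -0.164, 0.138]]
clock 9.175 p [ 0.4971 -0.0693  0.1667] F [-2.65  1.27  5.51] M [0.07 0.53 0.04] g 0.0126 q [-0.14  0.43  0.22  1.99 -0.13  0.74  1.65]
shift [-2.e-01  2.e-04 -1.e-04] turn [ 0.0001 -0.0001 -0.0002]
```

View pics/c.png

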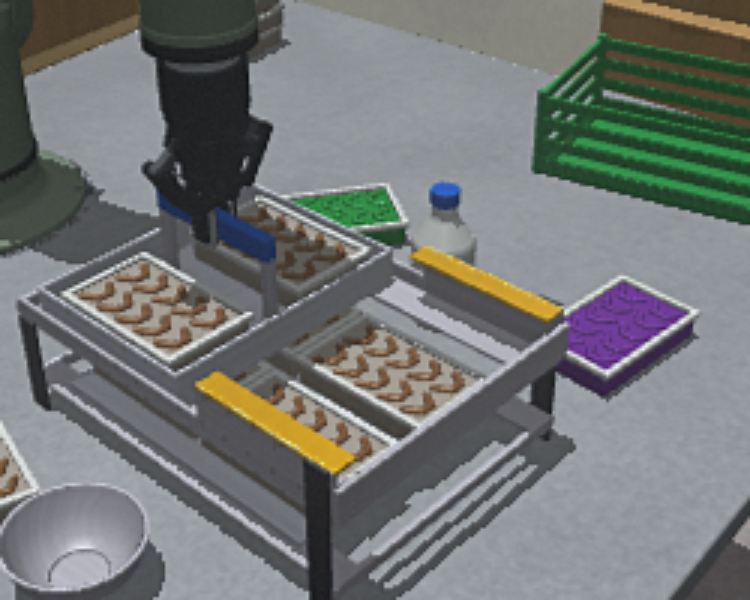

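The tray's rear wall is ahead of the lip ends (image (210,380) and (420,255)). The handle is 124 mm in front of the lip ends, more than the 95 needed and short of the stop at 152. Lifting slowly with a firmer grip.

Request:
servo_tool([
  {"x": 0,"y": 0,"z": 0,"wx": 0,"wy": 0,"wz": 0},
  {"x": 0,"y": 0,"z": 0,"wx": 0,"wy": 0,"wz": 0},
  {"x": -0.005,"y": 0,"z": 0,"wx": 0,"wy": 0,"wz": 0},
  {"x": -0.012,"y": 0,"z": 0,"wx": 0,"wy": 0,"wz": 0},
  {"x": -0.02,"y": 0,"z": 0,"wx": 0,"wy": 0,"wz": 0},
  {"x": -0.03,"y": 0,"z": 0,"wx": 0,"wy": 0,"wz": 0},
  {"x": -0.04,"y": 0,"z": 0,"wx": 0,"wy": 0,"wz": 0},
  {"x": -0.05,"y": 0,"z": 0,"wx": 0,"wy": 0,"wz": 0},
  {"x": -0.05,"y": 0,"z": 0,"wx": 0,"wy": 0,"wz": 0},
], squeeze=115)

```text
clock: 10.3
position: [0.4972, -0.0694, 0.187]
tool_rot: [1.601, 1.57, 1.528]
force: [0.3, 0.7, -8.9]
grip_width: 0.0125
```

```bash
python3 chk.py scene pics/d.png
```

```text
scene handle 222 [[0.4315, -0.083, 0.1967], [0.5689, -0.0684, 0.218]]
scene pack_left 910 [ 0.523 -0.002  0.151] [[0.441, -0.049, 0.129], [0.58, 0.045, 0.155]]
scene pack_right 1285 [ 0.498 -0.146  0.151] [[0.42, -0.191, 0.145], [0.565, -0.1, 0.155]]
top pack_left 1061 [0.503 0.019 0.15 ] [[0.435, -0.005, 0.144], [0.577, 0.046, 0.157]]
top pack_right 408 [ 0.47  -0.183  0.152] [[0.416, -0.194, 0.145], [0.557, -0.164, 0.158]]
clock 10.6 p [ 0.497  -0.0694  0.1865] F [ 0.18 -0.25 -8.09] M [ 0.    0.01 -0.01] g 0.0119 q [-0.15  0.4   0.22  1.97 -0.12  0.79  1.64]
shift [-0.2     0.0002 -0.0002] turn [ 0.0001 -0.0001 -0.0002]
```

View pics/d.png

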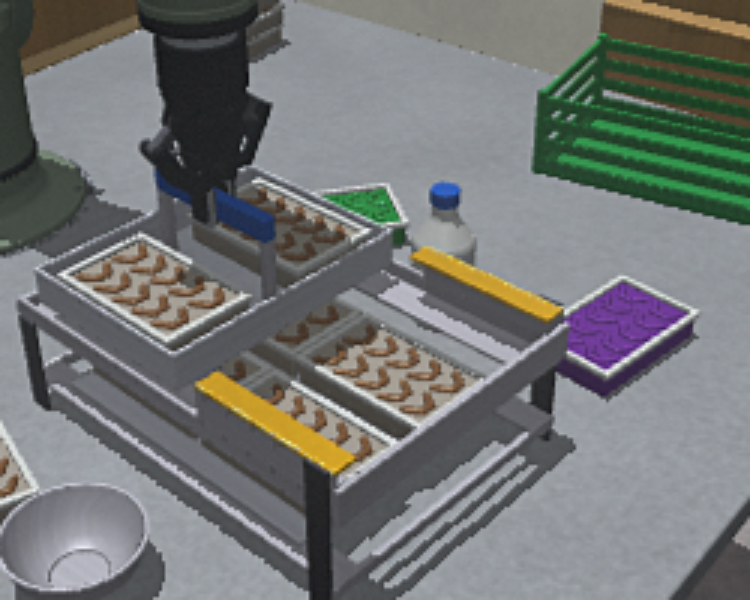

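The tray is up about 20 mm, level (left and right packs both at z 0.151), not slipping, with about 8 N carried. I'll lift another 62 mm.

Request:
servo_tool([
  {"x": -0.008,"y": 0,"z": 0,"wx": 0,"wy": 0,"wz": 0},
  {"x": -0.022,"y": 0,"z": 0,"wx": 0,"wy": 0,"wz": 0},
  {"x": -0.04,"y": 0,"z": 0,"wx": 0,"wy": 0,"wz": 0},
  {"x": -0.06,"y": 0,"z": 0,"wx": 0,"wy": 0,"wz": 0},
  {"x": -0.08,"y": 0,"z": 0,"wx": 0,"wy": 0,"wz": 0},
  {"x": -0.1,"y": 0,"z": 0,"wx": 0,"wy": 0,"wz": 0},
  {"x": -0.12,"y": 0,"z": 0,"wx": 0,"wy": 0,"wz": 0},
  {"x": -0.137,"y": 0,"z": 0,"wx": 0,"wy": 0,"wz": 0},
  {"x": -0.15,"y": 0,"z": 0,"wx": 0,"wy": 0,"wz": 0},
  {"x": -0.155,"y": 0,"z": 0,"wx": 0,"wy": 0,"wz": 0},
  {"x": -0.155,"y": 0,"z": 0,"wx": 0,"wy": 0,"wz": 0},
  {"x": -0.155,"y": 0,"z": 0,"wx": 0,"wy": 0,"wz": 0},
])

```text
clock: 12.1
position: [0.4969, -0.0694, 0.2483]
tool_rot: [2.494, 1.569, 2.421]
force: [-0.2, -0.2, -7.9]
grip_width: 0.0122
```

Request:
servo_tool([
  {"x": 0,"y": 0,"z": 0,"wx": 0,"wy": 0,"wz": 0},
  {"x": 0,"y": 0,"z": 0,"wx": 0,"wy": 0,"wz": 0},
  {"x": 0,"y": 0,"z": 0,"wx": 0,"wy": 0,"wz": 0},
  {"x": 0,"y": 0,"z": 0,"wx": 0,"wy": 0,"wz": 0},
])

```text
clock: 12.6
position: [0.4969, -0.0694, 0.2483]
tool_rot: [2.526, 1.569, 2.453]
force: [0.6, -0.7, -7.7]
grip_width: 0.0119
```

```bash
python3 chk.py scene pics/e.png
```

```text
scene handle 260 [[0.4291, -0.0828, 0.2575], [0.5689, -0.0677, 0.2794]]
scene pack_left 1032 [ 0.523 -0.011  0.212] [[0.44, -0.072, 0.19], [0.582, 0.051, 0.218]]
scene pack_right 1381 [ 0.499 -0.144  0.213] [[0.419, -0.192, 0.205], [0.565, -0.097, 0.217]]
scene pack_right 875 [ 0.52  -0.01   0.212] [[0.441, -0.049, 0.193], [0.579, 0.045, 0.216]]
top pack_left 1089 [0.489 0.012 0.188] [[0.399, -0.204, 0.18], [0.596, 0.059, 0.22]]
top pack_left 1165 [0.502 0.02  0.212] [[0.435, -0.006, 0.207], [0.576, 0.046, 0.218]]
top pack_right 364 [ 0.47  -0.184  0.213] [[0.417, -0.194, 0.207], [0.554, -0.168, 0.22]]
clock 12.9 p [ 0.4969 -0.0694  0.2483] F [-0.35  0.8  -6.9 ] M [ 0.04 -0.07 -0.01] g 0.0118 q [-0.17  0.31  0.24  1.91 -0.09  0.93  1.61]
shift [-0.2     0.0002 -0.0002] turn [ 0.0001 -0.0002 -0.0002]
```

View pics/e.png

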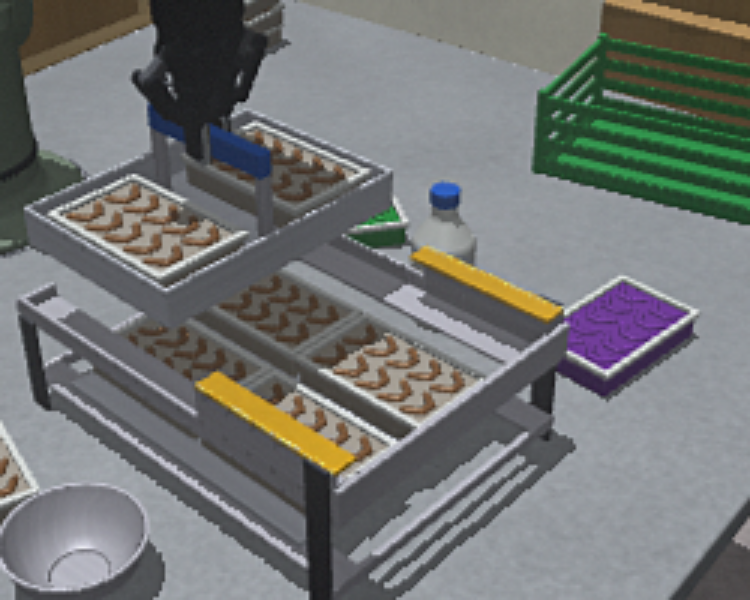

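The tray is held level about 80 mm up: the handle's top is at z≈0.278 (0.197 before) and both packs are flat at 0.213. It isn't touching the rack, and the bottle, bowl and spare pack look unmoved. Handing in.

```bash
python3 -c "
from h import *
print(bot.job_done());go([.4969,-.0694,.2483],np.radians(-4.2))"
```

```text
the job is handed in; nothing more can be done
None
the job is handed in; nothing more can be done
```

I gripped the tray by the middle of its blue handle and slid it about 165 mm forward. That put the handle about 124 mm in front of the lip ends (over 95 needed, front stop at 152). I then lifted it straight up about 81 mm and handed the job in at about 12.9 s, still holding it.

**Last checks:**
- **Height and level:** the handle's top was at z≈0.278 m, against 0.197 m at the start. Both packs' tops were at 0.212–0.213 m, so the tray was level across its width.
- **Packs:** both lay flat, within about 10 mm of the tray's middle along its length.
- **Hold:** the arm was still, carrying about 7–8 N. The finger opening was about 12 mm on the 14 mm bar, and the handle rose with the gripper without slipping.
- **Surroundings:** in the last picture the bottle, the bowl and the visible part of the spare pack looked unmoved. I didn't measure them again.

**Disagreements and refusals:**
- One extra "pack_left" detection from the top camera (z 0.188) spanned almost the whole tray. I took it for the tray itself.
- The first move call was refused because its rows left out some numbers, and it moved nothing.
- The state could not be read after the hand-in, so the final second was not checked.

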